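# Fit the keyed shaft into the labeller's drive hub

### The arm

A 6-joint arm with a two-finger parallel gripper is mounted at the origin on a cart in front of the work surface, level with it; the furniture and walls round the work are solid. World frame = base frame: x ahead of the robot, y to its left, z up, the work surface at z = 0. Lengths are in m, angles in rad, forces in N, time in s.
With the tool pointing down it reaches from about 0.425 to 0.95 m from the base axis. Payload 3.5 kg.
Tool frame: the origin (TCP) lies on the centre line of the jaws, within the pads' length; the fingertips stand 25 mm ahead of it and the grasp point (between the pads) lies 6 mm ahead of it (ctrl.finger_overhang is the distance from the TCP to the fingertips, in m); z points along the fingers, y is the line along which they close (so a half turn about z gives the same grasp; the last joint's range is limited). The gripper opens to 85 mm and grips with 20 to 120 N. Pads are 22 mm wide; open, the fingers measure 114 mm over their backs; the gripper's body (76 mm by 85 mm) begins 54 mm behind the grasp point. The pads swing forward as they close: fully open they stand 13 mm farther back than shut.
Start: joints at [-1.446, 0.286, 1.577, -0, 1.279, -0.15], TCP at [0.183, -0.65, 0.256] pointing down, gripper open.
Joint ranges: [-2.77, 2.77], [-0.9, 2.22], [0.21, 2.48], [-1.53, 4.67], [0.24, 2.81], [-2.84, 2.84]. Speed limits (rad/s): [2.79, 2.79, 3.14, 3.14, 3.14, 3.14].

### API

Orientations are given as a unit quaternion [x, y, z, w].
In Python, from plant import get_state, imaging, job, ctrl gives the robot as it stands.
- The arm moves only by the tool jog_arm, never from a script. Its argument "increments" is a list of rows, each an object of numbers: "dx", "dy", "dz": the shift along the world's x, y, z each as a share of 12 cm, from -1 to 1; "ax", "ay", "az": the turn, a rotation vector about the world's x, y, z each as a share of pi/2 rad, from -1 to 1; "gripper": the gripper command: -1 is shut, 1 is fully open, values between are in proportion. A call has 1 to 10 rows; each row is the pose to reach, as a shift and turn from the pose commanded when the call began; what a row does not reach only later rows make up. A row lasts 1/10 s, in which the tool goes at most 50 mm and 8.59 degrees, less where a joint would pass 70% of its speed; a pose out of reach is approached as far as the arm can. A call with a number of a shift or a turn outside -1 to 1 is refused whole. A call with a gripper value outside its range is refused whole. The fingers move at their own pace and stop on an object; "force" is the grip in N (left out, the last holds). Time passes only in rows, so rows that repeat a pose let the fingers close. It gives the time, the measured TCP pose, the force, the opening and the grip force at its end, in the units of the state.
- get_state(): the state, without advancing time (a new reading comes with each control period).
- imaging.read_camera(name): name is "scene" or "top" or "wrist"; returns a dict with "frame" (420x560x3 uint8, blue, green, red), "depth" (420x560 float32, m along the optical axis (not along the pixel's ray), 0 where there is no reading), "camera_matrix" (3x3 intrinsics, pixels), "extrinsics" (4x4, takes a point from camera to world coordinates); the wrist camera has in their place "mount" (4x4, takes a point from camera to tool coordinates, whose origin is the TCP and whose axes are the flange's). Camera axes: x right, y up, looking along -z (the intrinsics and any distortion apply to the point x, -y, -z); pixel columns grow to the right and rows downward; lengths in m; the calibration is good to about 2 mm. A picture is of the moment at which its call begins: read the wrist's pose just before it.
- job.sign_off(): hands the job in; it is judged then, once.
The state is a dict: "time": time; "qpos": joint angles; "dq": joint speeds; "joint_efforts": joint torques, N m; "eef_pos": TCP position; "tcp_rot": TCP orientation; "contact_force": force on the tool from outside, world axes, zero at the start; "wrist_torque": the same for the moment, N m; "opening": opening from 0.0 (shut) to 1.0 (fully open); "finger_force": force on a finger pad.
Only numpy, scipy, OpenCV 4.12 (cv2) and the standard library are available. Lean on these libraries where they do the work, as an engineer would, in place of code of your own. Each camera call takes 0.05 s, during which the arm holds its last target. There are 200 camera calls.

### The job

Before fitting the tube labeller's drive shaft, press the stop button on the low drive unit fully down and let it spring back. Then take the shaft with the flat-sided grip out of the rack, put its tip into the pulley hub, turn it until its key slips into the keyway, and push it fully home, collar flush on the hub, against the ejector spring inside. Finish while still gripping the shaft and holding it pressed home; leave the round-knobbed shaft in the rack and do not knock over the tubes standing nearby.

Things in the scene. Friction and masses are not known exactly. Their poses are not given: they have to be found in the camera images.
- shaft_grip (a point): Keyed steel shaft (0.2 kg, 104 mm long) standing tip down in a well of the grey rack. This point is the centre of its flat-sided grip block: 40 mm along x, 22 mm along y (grip across this), 44 mm high; z runs up the shaft, x points to the key's side. A round collar, 52 mm across, 10 mm thick, is right below the grip: top 22 mm, underside 32 mm below this point.
- shaft_seat (a point): Centre of the underside of the keyed shaft's collar, on its axis, 50 mm above the tip; same axes as shaft_grip. It lies on hub_face when the shaft is home. A tab, 8 mm wide, sticks 7 mm out of the collar's rim on the +x side, straight above the key.
- shaft_tip (a point): Centre of the lower end of the keyed shaft, 82 mm below shaft_grip, same axes. The shaft is round, 22 mm thick, tapered over its last 4 mm. The lowest 14 mm are a plain pilot; from there up to the collar a key 7 mm wide stands out on the +x side, to 16 mm from the axis.
- hub_face (a point): Centre of the flat top face (58 mm across) of the aluminium pulley hub on the drive unit, 90 mm above the table; x points along the keyway, up to about 1.4 rad from world x; z up. Round bore 24 mm; keyway 9 mm wide, reaching 17.5 mm from the axis on the +x side; both open at the top, 60 mm deep, no taper at the mouth. The hub is braked: turning it takes 0.6 N m.
- hub_ejector (a point): Top of the ejector pin, 18 mm thick, in the hub's bore, 42 mm below hub_face when free. Its spring pushes the shaft's tip up with 5 N there, rising to 9 N when the shaft is fully home (tip 50 mm below hub_face); a shaft that is let go rises by about 8 mm.
- stop_button_top (a point): Centre of the top of the stop button, a white round button 26 mm across in a black housing, on the robot side of the low grey drive unit (138 x 94 mm, 30 mm high); z up. The button centre is 68 mm from the hub axis.
- stop_button (a joint): Travel of the stop button in m: 0 released, 0.006 fully down; it springs back by itself and needs about 5 N at the bottom.
- rack: Fixed grey plastic rack block, 150 mm along x, 60 mm along y, 60 mm high; origin at the centre of its underside. Two round wells of 38 mm go through it at x = -42 and +42 mm; the collars of the two shafts rest on its top. Which shaft stands in which well varies.
- spare_knob (a point): The other steel shaft, to be left alone in the rack: round knob 28 mm thick and 34 mm of head above the rack, no key. This point is in its knob, 22 mm above the rack's top.
- tube_a: White capped product tube, 45 mm thick, 118 mm high, standing beyond the rack; origin at the centre of its underside, z up.
- tube_b: White capped product tube, 45 mm thick, 118 mm high, standing to the left of the drive unit; origin at the centre of its underside, z up.
Things that resemble listed ones, but are neither listed nor needed, are in the scene too. What is shaped like the part that bears shaft_grip but purple is not meant.

How it is judged:
On the way, in this order (a step that is already met when the one before it is completed fails the run):
1. the stop button is pressed fully down (value of joint stop_button above 0.005 m), for 0.05 s.
2. the stop button has sprung back (value of joint stop_button below 0.001 m), for 0.1 s.
3. the keyed shaft is lifted out of the rack (height (world z) of shaft_seat above 0.112 m and contact force between shaft and rack below 0.1 N), for 0.1 s.
At the end, for the whole second after the job is handed in: The keyed shaft stands in the pulley hub with its key in the keyway (x axes within 0.2 rad, axes within 4 mm, upright within 0.06 rad), its collar flush on the hub face within 2 mm against the ejector spring, the fingers still grip it (more than 2 N), and the stop button is released (z of shaft_seat in the frame of hub_face between -0.003 and 0.002 m and horizontal distance between shaft_seat and hub_face below 0.004 m and angle between the x axis of shaft_seat and the x axis of hub_face, either way round below 0.2 rad and angle between shaft_seat's own z axis and vertical below 0.06 rad and contact force between the fingers and shaft above 2 N and value of joint stop_button below 0.001 m); the arm keeps its last pose, push and grip.
It fails at once if the round-knobbed spare shaft is pulled out of its place in the rack (distance of spare_knob from where it was at the start of the episode above 0.02 m).
It fails at once if a tube is knocked over (angle between any of tube_a, tube_b's own z axis and vertical above 0.6 rad).
It also fails if it takes over 64 s, if anything falls off the work surface, if the arm or the gripper's body presses on something with over 40 N, if the wrist force passes 120 N, or if a joint passes its speed limit or range.

## Working session

There is one attempt and no reset: what is moved stays moved. The work goes in short steps, Python scripts to look and compute and a tool call to move; the robot and the scene stay as the last step left them, time stands still between calls to the robot, and variables do not carry over. Pictures are saved under pics/ and viewed, at most 10 in all, crops included, and the job is handed in when it is done.

Besides the shell and the picture viewer there is one more tool, called after "Request:" by a JSON object that holds its "method" and its "body", one argument or row to a line. jog_arm: Moves the arm, as the interface text tells. Shift numbers are shares of 12 cm and turn numbers shares of pi/2 rad, none past 1 either way. Its arguments: {"type":"object","properties":{"increments":{"type":"array"},"force":{"type":"number"}},"required":["increments"]}

```bash
mkdir -p pics; cat > h.py <<'E'
import numpy as np, cv2
from plant import get_state, imaging, job, ctrl
from scipy.spatial.transform import Rotation as R
def cam(name):
    s=get_state(); c=imaging.read_camera(name)
    if 'extrinsics' in c: T=np.array(c['extrinsics'])
    else:
        W=np.eye(4); W[:3,:3]=R.from_quat(s['tcp_rot']).as_matrix(); W[:3,3]=s['eef_pos']; T=W@np.array(c['mount'])
    return c,T
def cloud(c,T):
    d=c['depth']; K=np.array(c['camera_matrix']); v,u=np.mgrid[:d.shape[0],:d.shape[1]]
    P=np.stack([(u-K[0,2])/K[0,0]*d,-(v-K[1,2])/K[1,1]*d,-d],-1)
    P=P@T[:3,:3].T+T[:3,3]; P[d==0]=np.nan; return P
E
python3 - <<'E'
from h import *
ims=[]
for n in ('scene','top'):
    c,T=cam(n); P=cloud(c,T); np.savez('%s.npz'%n,P=P,f=c['frame'],K=c['camera_matrix'],T=T); cv2.imwrite('pics/%s.png'%n,c['frame'])
    print(n,np.round(T,3).tolist(),np.round(c['camera_matrix'],1).tolist(),[k for k in c])
print(get_state())
E
```

```text
scene [[-0.648, 0.476, -0.595, -0.131], [-0.762, -0.397, 0.512, 0.64], [0.008, 0.785, 0.619, 0.824], [0.0, 0.0, 0.0, 1.0]] [[397.8, 0.0, 291.4], [0.0, 397.8, 211.1], [0.0, 0.0, 1.0]] ['frame', 'depth', 'camera_matrix', 'extrinsics']
top [[-0.02, 0.984, -0.176, 0.304], [-1.0, -0.024, -0.019, 0.015], [-0.023, 0.176, 0.984, 1.401], [0.0, 0.0, 0.0, 1.0]] [[446.7, 0.0, 281.0], [0.0, 446.7, 209.8], [0.0, 0.0, 1.0]] ['frame', 'depth', 'camera_matrix', 'extrinsics']
{'time': 0.1, 'qpos': array([-1.44599584e+00,  2.87093052e-01,  1.57804085e+00, -1.16835168e-05,
        1.27859014e+00, -1.50013816e-01]), 'dq': array([-0.00024391, -0.00110925, -0.00301793, -0.00045315, -0.00062691,
        0.00032164]), 'joint_efforts': array([ 7.39470925e-04, -4.07296300e+01, -2.93699276e+01, -1.56587103e-04,
        3.39749706e-03,  3.32050845e-06]), 'eef_pos': array([ 0.18312227, -0.64912147,  0.25506923]), 'tcp_rot': array([ 9.90573687e-01,  1.36976765e-01,  7.84264527e-06, -1.06568344e-03]), 'contact_force': array([ 0.43638517, -0.53787663, -0.37069275]), 'wrist_torque': array([-0.01202932, -0.00159422, -0.02772446]), 'finger_force': 0.0, 'opening': 0.9989609105537238}
```

View pics/scene.png

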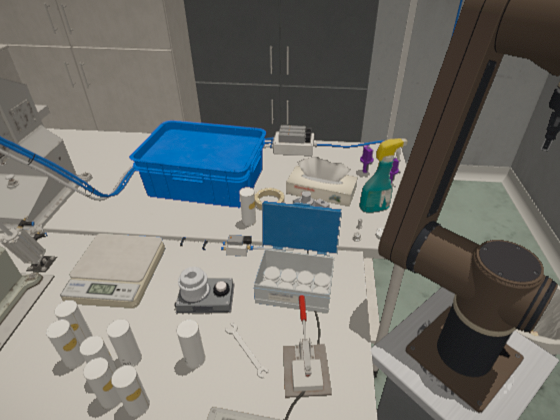

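View pics/top.png

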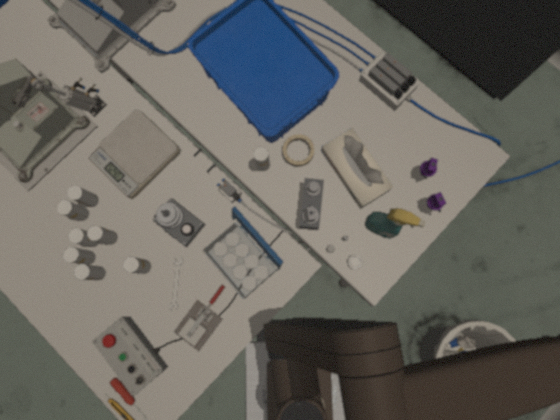

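Scene: hub with a flange at (193,285) and a black-housed white button at (221,288) on the drive unit. The rack is behind the blue panel. In the top view the rack is at (310,203) with shafts at (314,187) and (310,214), and the purple look-alikes are at (429,168) and (436,202). Next I'll crop in and measure.

```bash
python3 - <<'E'
from h import *
t=np.load('top.npz'); P=t['P']; f=t['f']
a=cv2.resize(f[165:245,270:350],(400,400),interpolation=cv2.INTER_CUBIC); b=cv2.resize(f[185:265,140:220],(400,400),interpolation=cv2.INTER_CUBIC)
cv2.imwrite('pics/crop1.png',np.hstack([a,b]))
for n,(u,v) in dict(sh1=(314,187),sh2=(310,214),hub=(170,213),but=(187,230),tubeA=(260,155),tubeB=(133,265),panel=(257,237),panelL=(235,211),panelR=(280,264),bottle=(405,215)).items(): print(n,np.round(P[v,u],3))
s=np.load('scene.npz'); S=s['P']
for n,(u,v) in dict(hub=(192,276),but=(221,286),panel1=(265,204),panel2=(339,210)).items(): print('s',n,np.round(S[v,u],3))
# planes
Q=P.reshape(-1,3)
def reg(c,r,z0,z1,Q=Q):
    m=(np.hypot(Q[:,0]-c[0],Q[:,1]-c[1])<r)&(Q[:,2]>z0)&(Q[:,2]<z1); return Q[m]
for n,c in (('rack',P[203,311]),('unit',P[222,178])):
    q=reg(c,0.12,0.015,0.2); h,e=np.histogram(q[:,2],np.arange(0.01,0.2,0.005)); print(n,np.round(c,3),dict(zip(np.round(e,3),h)))
E
```

```text
sh1 [ 0.605 -0.06   0.096]
sh2 [ 0.521 -0.045  0.114]
hub [0.539 0.374 0.086]
but [0.49  0.328 0.057]
tubeA [0.703 0.099 0.116]
tubeB [0.384 0.469 0.117]
panel [0.445 0.103 0.215]
panelL [0.516 0.161 0.22 ]
panelR [0.372 0.043 0.209]
bottle [ 0.489 -0.285  0.25 ]
s hub [0.547 0.382 0.075]
s but [0.491 0.335 0.052]
s panel1 [0.526 0.163 0.208]
s panel2 [0.381 0.043 0.215]
rack [ 0.563 -0.051  0.062] {np.float64(0.01): np.int64(0), np.float64(0.015): np.int64(4), np.float64(0.02): np.int64(4), np.float64(0.025): np.int64(4), np.float64(0.03): np.int64(4), np.float64(0.035): np.int64(5), np.float64(0.04): np.int64(5), np.float64(0.045): np.int64(4), np.float64(0.05): np.int64(22), np.float64(0.055): np.int64(214), np.float64(0.06): np.int64(292), np.float64(0.065): np.int64(133), np.float64(0.07): np.int64(91), np.float64(0.075): np.int64(11), np.float64(0.08): np.int64(7), np.float64(0.085): np.int64(6), np.float64(0.09): np.int64(40), np.float64(0.095): np.int64(34), np.float64(0.1): np.int64(2), np.float64(0.105): np.int64(11), np.float64(0.11): np.int64(55), np.float64(0.115): np.in
[... 989 characters left out ...]
23), np.float64(0.085): np.int64(99), np.float64(0.09): np.int64(126), np.float64(0.095): np.int64(10), np.float64(0.1): np.int64(0), np.float64(0.105): np.int64(0), np.float64(0.11): np.int64(0), np.float64(0.115): np.int64(0), np.float64(0.12): np.int64(0), np.float64(0.125): np.int64(0), np.float64(0.13): np.int64(0), np.float64(0.135): np.int64(0), np.float64(0.14): np.int64(0), np.float64(0.145): np.int64(0), np.float64(0.15): np.int64(0), np.float64(0.155): np.int64(0), np.float64(0.16): np.int64(0), np.float64(0.165): np.int64(0), np.float64(0.17): np.int64(0), np.float64(0.175): np.int64(0), np.float64(0.18): np.int64(0), np.float64(0.185): np.int64(0), np.float64(0.19): np.int64(0)}
```

View pics/crop1.png

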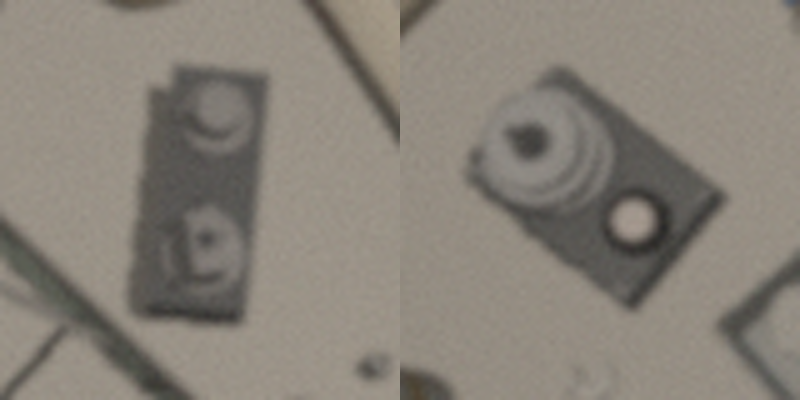

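Top view: the rack holds the round knob at crop (215,110), top at about 94 mm. The shaft with the flat grip is at crop (205,245), top at about 114 mm, which matches 60+10+44, and it's grey rather than purple, so it's the one meant: world (0.52,-0.045). The hub bore is at crop (530,142) with the keyway pointing up-left. The button is at crop (635,218), world about (0.49,0.33). I'll swing over to the button at height.

Request:
{"method": "jog_arm", "body": {
  "increments": [
    {"dx":0.5,"dy":1,"dz":1,"gripper":-1},
    {"dx":0.5,"dy":1,"dz":1,"gripper":-1},
    {"dx":0.5,"dy":1,"dz":1,"gripper":-1},
    {"dx":0.5,"dy":1,"dz":1,"gripper":-1}
  ]
}}

```text
$.increments[0]: bad value
```

Request:
{"method": "jog_arm", "body": {
  "increments": [
    {"dx":1,"dy":1,"dz":0.5,"az":0.25,"gripper":-1},
    {"dx":1,"dy":1,"dz":0.5,"az":0.25,"gripper":-1},
    {"dx":1,"dy":1,"dz":0.5,"az":0.25,"gripper":-1},
    {"dx":1,"dy":1,"dz":0.5,"az":0.25,"gripper":-1}
  ]
}}

```text
$.increments[0]: bad value
```

Request:
{"method": "jog_arm", "body": {
  "increments": [
    {"dx":1,"dy":1,"dz":0,"az":0.25,"gripper":-1},
    {"dx":1,"dy":1,"dz":0,"az":0.25,"gripper":-1},
    {"dx":1,"dy":1,"dz":0,"az":0.25,"gripper":-1},
    {"dx":1,"dy":1,"dz":0,"az":0.25,"gripper":-1}
  ]
}}

```text
$.increments[0]: bad value
```

```bash
python3 - <<'E'
from h import *
s=get_state(); print(s['time'],s['eef_pos'],s['qpos'],R.from_quat(s['tcp_rot']).as_matrix()[:,0],s['opening'],ctrl.finger_overhang, [k for k in dir(ctrl) if k[0]!='_'])
E
```

```text
0.1 [ 0.18312227 -0.64912147  0.25506923] [-1.44599584e+00  2.87093052e-01  1.57804085e+00 -1.16835168e-05
  1.27859014e+00 -1.50013816e-01] [9.62474731e-01 2.71371142e-01 3.07485178e-04] 0.9989609105537238 0.025 ['Unreachable', 'finger_overhang']
```

Request:
{"method": "jog_arm", "body": {
  "increments": [
    {"dx":0.5,"dy":1.0,"dz":1.0,"ax":0.0,"ay":0.0,"az":0.0,"gripper":-1.0},
    {"dx":0.5,"dy":1.0,"dz":1.0,"ax":0.0,"ay":0.0,"az":0.0,"gripper":-1.0},
    {"dx":0.5,"dy":1.0,"dz":1.0,"ax":0.0,"ay":0.0,"az":0.0,"gripper":-1.0},
    {"dx":0.5,"dy":1.0,"dz":1.0,"ax":0.0,"ay":0.0,"az":0.0,"gripper":-1.0}
  ]
}}

```text
time: 0.5
eef_pos: [0.2443, -0.5281, 0.3793]
tcp_rot: [0.99, 0.138, 0.0, 0.001]
contact_force: [0.4, -0.4, 0.6]
opening: 0.331
finger_force: 0.0
```

Request:
{"method": "jog_arm", "body": {
  "increments": [
    {"dx":1,"dy":1,"dz":0.5,"ax":0,"ay":0,"az":0.25,"gripper":-1},
    {"dx":1,"dy":1,"dz":0.5,"ax":0,"ay":0,"az":0.25,"gripper":-1},
    {"dx":1,"dy":1,"dz":0.5,"ax":0,"ay":0,"az":0.25,"gripper":-1},
    {"dx":1,"dy":1,"dz":0.5,"ax":0,"ay":0,"az":0.25,"gripper":-1}
  ]
}}

```text
time: 0.9
eef_pos: [0.365, -0.4073, 0.4379]
tcp_rot: [0.944, 0.329, 0.001, 0.001]
contact_force: [-0.7, 0.0, 1.1]
opening: -0.001
finger_force: 0.0
```

Request:
{"method": "jog_arm", "body": {
  "increments": [
    {"dx":1,"dy":1,"dz":0,"ax":0,"ay":0,"az":0.25,"gripper":-1},
    {"dx":1,"dy":1,"dz":0,"ax":0,"ay":0,"az":0.25,"gripper":-1},
    {"dx":1,"dy":1,"dz":0,"ax":0,"ay":0,"az":0.25,"gripper":-1},
    {"dx":1,"dy":1,"dz":0,"ax":0,"ay":0,"az":0.25,"gripper":-1}
  ]
}}

```text
time: 1.3
eef_pos: [0.4853, -0.2864, 0.4358]
tcp_rot: [0.861, 0.508, 0.0, -0.001]
contact_force: [0.1, -1.3, -0.3]
opening: 0.003
finger_force: 0.0
```

Request:
{"method": "jog_arm", "body": {
  "increments": [
    {"dx":0,"dy":1,"dz":0,"ax":0,"ay":0,"az":0.25,"gripper":-1},
    {"dx":0,"dy":1,"dz":0,"ax":0,"ay":0,"az":0.25,"gripper":-1},
    {"dx":0,"dy":1,"dz":0,"ax":0,"ay":0,"az":0.25,"gripper":-1},
    {"dx":0,"dy":1,"dz":0,"ax":0,"ay":0,"az":0.25,"gripper":-1}
  ]
}}

```text
time: 1.7
eef_pos: [0.4831, -0.1671, 0.4364]
tcp_rot: [0.746, 0.666, 0.0, 0.0]
contact_force: [-0.1, -1.0, 0.2]
opening: -0.002
finger_force: 0.0
```

Request:
{"method": "jog_arm", "body": {
  "increments": [
    {"dx":0,"dy":1,"dz":0,"ax":0,"ay":0,"az":0.25,"gripper":-1},
    {"dx":0,"dy":1,"dz":0,"ax":0,"ay":0,"az":0.25,"gripper":-1},
    {"dx":0,"dy":1,"dz":0,"ax":0,"ay":0,"az":0.25,"gripper":-1},
    {"dx":0,"dy":1,"dz":0,"ax":0,"ay":0,"az":0.25,"gripper":-1}
  ]
}}

```text
time: 2.1
eef_pos: [0.4832, -0.0484, 0.4362]
tcp_rot: [0.603, 0.798, -0.0, 0.0]
contact_force: [0.5, -0.1, 0.3]
opening: -0.002
finger_force: 0.0
```

```bash
python3 - <<'E'
from h import *
c,T=cam('wrist'); P=cloud(c,T); np.savez('w1.npz',P=P,f=c['frame'],K=c['camera_matrix'],T=T); cv2.imwrite('pics/w1.png',c['frame']); print(np.round(c['mount'],3).tolist(), get_state()['qpos'])
E
```

```text
[[0.001, 0.954, 0.3, 0.076], [1.0, -0.001, 0.0, -0.0], [0.0, 0.3, -0.954, -0.118], [0.0, 0.0, 0.0, 1.0]] [-3.11392170e-01 -2.21813091e-01  1.77771909e+00 -8.22779564e-04
  1.58576172e+00 -5.84963183e-01]
```

View pics/w1.png

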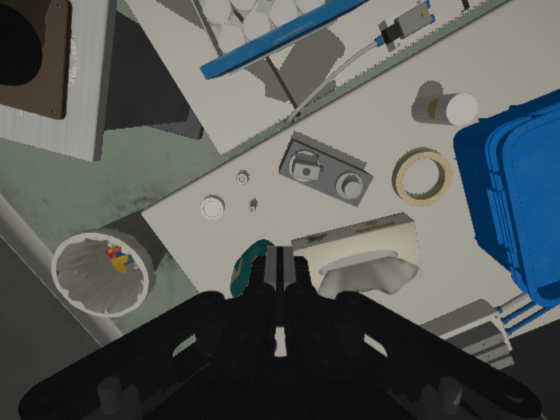

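Request:
{"method": "jog_arm", "body": {
  "increments": [
    {"dx":0,"dy":1,"dz":0,"ax":0,"ay":0,"az":0.25,"gripper":-1},
    {"dx":0,"dy":1,"dz":0,"ax":0,"ay":0,"az":0.25,"gripper":-1},
    {"dx":0,"dy":1,"dz":0,"ax":0,"ay":0,"az":0.25,"gripper":-1},
    {"dx":0,"dy":1,"dz":0,"ax":0,"ay":0,"az":0.25,"gripper":-1}
  ]
}}

```text
time: 2.55
eef_pos: [0.4836, 0.0707, 0.436]
tcp_rot: [0.437, 0.9, -0.0, -0.0]
contact_force: [0.2, -0.0, -0.7]
opening: 0.002
finger_force: 0.0
```

Request:
{"method": "jog_arm", "body": {
  "increments": [
    {"dx":0,"dy":1,"dz":0,"ax":0,"ay":0,"az":0.25,"gripper":-1},
    {"dx":0,"dy":1,"dz":0,"ax":0,"ay":0,"az":0.25,"gripper":-1},
    {"dx":0,"dy":1,"dz":0,"ax":0,"ay":0,"az":0.25,"gripper":-1},
    {"dx":0,"dy":1,"dz":0,"ax":0,"ay":0,"az":0.25,"gripper":-1}
  ]
}}

```text
time: 2.95
eef_pos: [0.484, 0.1903, 0.4356]
tcp_rot: [0.253, 0.967, -0.001, -0.0]
contact_force: [-0.1, 0.1, 1.2]
opening: -0.002
finger_force: 0.0
```

Request:
{"method": "jog_arm", "body": {
  "increments": [
    {"dx":0,"dy":1,"dz":-0.5,"ax":0,"ay":0,"az":0,"gripper":-1},
    {"dx":0,"dy":1,"dz":-0.5,"ax":0,"ay":0,"az":0,"gripper":-1},
    {"dx":0,"dy":1,"dz":-0.5,"ax":0,"ay":0,"az":0,"gripper":-1},
    {"dx":0,"dy":1,"dz":-0.5,"ax":0,"ay":0,"az":0,"gripper":-1},
    {"dx":0,"dy":1,"dz":-0.5,"ax":0,"ay":0,"az":0,"gripper":-1}
  ]
}}

```text
time: 3.45
eef_pos: [0.4843, 0.3084, 0.3755]
tcp_rot: [0.254, 0.967, -0.001, -0.0]
contact_force: [0.5, -0.9, 0.2]
opening: 0.003
finger_force: 0.0
```

The wrist view shows the rack at (325,170), with the flat grip block (square head) at (306,168) and the round knob at (350,185). The arm is now above the drive unit.

```bash
python3 - <<'E'
from h import *
c,T=cam('wrist'); P=cloud(c,T); np.savez('w2.npz',P=P,f=c['frame'],K=c['camera_matrix'],T=T)
a=np.load('w1.npz')['f'][110:230,250:400]
f=c['frame']
cv2.imwrite('pics/w2.png',np.hstack([cv2.resize(a,(450,360),interpolation=cv2.INTER_CUBIC),f[0:360,100:450]])); print(T.round(3))
E
```

```text
[[ 0.491 -0.831 -0.261  0.417]
 [ 0.871  0.468  0.149  0.346]
 [-0.002 -0.3    0.954  0.493]
 [ 0.     0.     0.     1.   ]]
```

View pics/w2.png

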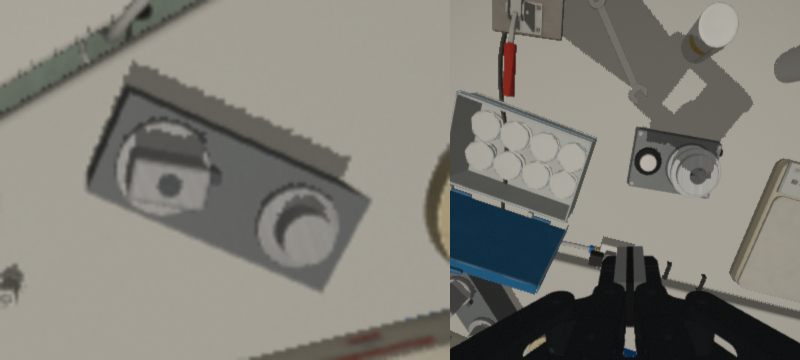

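Left crop: grip block at (170,185), with the collar tab at about (213,175), so the key side points right. Right part: button at full-image (298,161), hub bore at (348,176), keyway to its right.

```bash
cat >> h.py <<'E'
def circ(q):
    (x,y),r=cv2.minEnclosingCircle(q[:,:2].astype(np.float32)); return np.round([x,y,r],4)
def near(P,f,c,r,z0,z1):
    m=(np.hypot(P[...,0]-c[0],P[...,1]-c[1])<r)&(P[...,2]>z0)&(P[...,2]<z1); return m
E
python3 - <<'E'
from h import *
w=np.load('w2.npz'); P,f=w['P'],w['f']; g=f.mean(-1)
print('but',P[161,298],g[161,298],'hub near',P[170,335])
m=near(P,f,P[161,298],.03,.035,.08)&(g>150); q=P[m]; print('button',m.sum(),np.median(q,0),circ(q))
mm=near(P,f,P[161,298],.022,.02,.08)&(g<60); print('housing z',np.percentile(P[mm][:,2],[5,25,50,75,95]).round(4))
c0=P[170,335][:2]
m=near(P,f,P[176,348],.05,.084,.097); q=P[m]; print('hub',m.sum(),np.median(q,0),circ(q)); c=circ(q)
d=near(P,f,c,.0200,-.1,.080); q=P[d]; print('bore pix',d.sum(), q[:,:2].mean(0)-c[:2] if d.sum() else '')
np.set_printoptions(linewidth=250)
v,u=np.where(m); print(u.min(),u.max(),v.min(),v.max())
print(g[v.min():v.max()+1,u.min():u.max()+1][::2,::2].astype(int))
w=np.load('w1.npz'); P,f=w['P'],w['f']
m=near(P,f,(.52,-.045),.035,.106,.122); q=P[m]; print('grip',m.sum(),np.median(q,0),cv2.minAreaRect(q[:,:2].astype(np.float32)*1000))
m=near(P,f,(.605,-.06),.03,.088,.1); q=P[m]; print('knob',m.sum(),np.median(q,0),circ(q))
m=near(P,f,(.56,-.055),.1,.055,.064); q=P[m]; print('rack',m.sum(),cv2.minAreaRect(q[:,:2].astype(np.float32)*1000))
print('tab px',P[168,321])
E
```

```text
but [0.49262442 0.33422685 0.05139867] 176.0 hub near [0.5217946  0.37361232 0.09036681]
button 189 [0.49469464 0.33298441 0.05202023] [0.4947 0.3326 0.0118]
housing z [0.0369 0.0411 0.0418 0.0424 0.0433]
hub 1144 [0.53571433 0.38513075 0.08984301] [0.5377 0.3855 0.0293]
bore pix 205 [0.00924688 0.00393695]
327 368 155 195
[[ 95  85  95  98  97  92  86  81  83  88  89  91  95  89  90  97  99  97  94  67  76]
 [ 85  98  97  98  86  80  87  95  98  98  97 100 101  97  98  94  97  97  98  95  72]
 [118 102  96  79  80  93  97  99 100  98  97 101 102  98  98  97  99  95  97 106 112]
 [160 153  78  82  95  98  98  99  99  98  96 101 101  98  98  97  99  98  95 108 155]
 [159 124  79  95  97  99  98  99 100  97  96 101 101  98  98  98  98  98  97  99 154]
 [153  82 131  97  97  98  98  99  99  98  97 100 102  98  98  97  98  98 107 154 120]
 [113 120 148 119 100  99  98  99  99  96  90  91  96  97  99  97  98  98 109 160 136]
 [ 96 143 157 161 128 109 100  99  87  77  74  54  65  78  96  97  98  98 122 160 147]
 [ 97 156 157 160 160 158 154  76  76  76  75  77  77  75  76  96  96 101 156 1
[... 729 characters left out ...]
 161 163 162 158 160 165 166 159 158 158 160 148 152 157 158]
 [125 157 161 154 153 160 162 163 163 158 159 165 165 159 159 156 147 152 157 158 158]
 [119 120 152 163 159 147 158 161 162 158 158 165 165 156 148 141 130 159 158 157 158]
 [158 156 156 151 156 157 159 151 151 149 150 154 149 150 144 133 135 158 158 157 157]]
grip 389 [ 0.5236564  -0.04649243  0.11364235] ((523.9994506835938, -47.46308517456055), (39.56904220581055, 22.04630470275879), 6.29192590713501)
knob 246 [ 0.60640962 -0.05789758  0.09376699] [ 0.6072 -0.0586  0.0141]
rack 1729 ((566.166748046875, -53.19697570800781), (60.228294372558594, 150.92291259765625), 82.42546844482422)
tab px [ 0.55235243 -0.04260948  0.06931898]
```

Request:
{"method": "jog_arm", "body": {
  "increments": [
    {"dx":0.09,"dy":0.2,"dz":-1,"ax":0,"ay":0,"az":0,"gripper":-1},
    {"dx":0.09,"dy":0.2,"dz":-1,"ax":0,"ay":0,"az":0,"gripper":-1},
    {"dx":0.09,"dy":0.2,"dz":-1,"ax":0,"ay":0,"az":0,"gripper":-1},
    {"dx":0.09,"dy":0.2,"dz":-1,"ax":0,"ay":0,"az":0,"gripper":-1},
    {"dx":0.09,"dy":0.2,"dz":-1,"ax":0,"ay":0,"az":0,"gripper":-1}
  ]
}}

```text
time: 4.0
eef_pos: [0.4953, 0.3331, 0.2581]
tcp_rot: [0.254, 0.967, 0.0, 0.001]
contact_force: [-0.3, 0.4, 0.8]
opening: 0.0
finger_force: 0.0
```

```bash
cat >> h.py <<'E'
def plane(c,T,z,sh=(420,560)):
    "world xy where every pixel's ray meets height z"
    K=np.array(c['camera_matrix']) if not isinstance(c,np.ndarray) else c
    v,u=np.mgrid[:sh[0],:sh[1]]
    D=np.stack([(u-K[0,2])/K[0,0],-(v-K[1,2])/K[1,1],-np.ones(sh)],-1)@T[:3,:3].T
    return (T[:3,3]+D*((z-T[2,3])/D[...,2])[...,None])[...,:2]
def hub(P,K,T,c0=(.5377,.3855)):
    m=near(P,None,c0,.045,.084,.097); q=P[m]; c=circ(q); z=np.median(q[:,2])
    X=plane(K,T,z); rr=np.hypot(X[...,0]-c[0],X[...,1]-c[1])
    h=(rr<.024)&(P[...,2]<z-.005)
    x=X[h]-c[:2]
    from scipy.optimize import minimize
    s=(rr<.027); Y=X[s]-c[:2]; H=h[s].astype(float)
    def cost(p):
        y=Y-p[:2]; ca,sa=np.cos(p[2]),np.sin(p[2]); a=y@[ca,sa]; b=y@[-sa,ca]
        sg=lambda t:1/(1+np.exp(-np.clip(t/.0006,-50,50)))
        k=sg(.0045-abs(b))*sg(.0175-a)*sg(a); return ((np.maximum(sg(.012-np.hypot(a,b)),k)-H)**2).sum()
    b=min((minimize(cost,[*x.mean(0),t],method='Nelder-Mead',options=dict(initial_simplex=np.array([[0,0,t],[.002,0,t],[0,.002,t],[0,0,t+.2]]),xatol=1e-5)) for t in np.arange(0,6.3,.5)),key=lambda r:r.fun)
    print('face',c,z,'bore',c[:2]+b.x[:2],'keyway rad',b.x[2],'cost',b.fun,H.sum()); return b
E
python3 - <<'E'
from h import *
c,T=cam('wrist'); P=cloud(c,T); np.savez('w3.npz',P=P,f=c['frame'],K=c['camera_matrix'],T=T)
hub(P,np.array(c['camera_matrix']),T); print(get_state()['eef_pos'])
g=c['frame'].mean(-1); m=near(P,0,(.4947,.3329),.03,.045,.06)&(g>140); print('button',m.sum(),np.median(P[m],0),circ(P[m]))
w=np.load('w2.npz'); hub(w['P'],w['K'],w['T'])
E
```

```text
face [0.5378 0.3855 0.0293] 0.08984455852848575 bore [0.53705347 0.38523519] keyway rad 1.1132565534391206 cost 39.60228139004346 413.0
[0.49574175 0.33356851 0.25945651]
button 347 [0.49457018 0.33287147 0.05184249] [0.4948 0.3328 0.0119]
face [0.5377 0.3855 0.0293] 0.08984301341922299 bore [0.53718078 0.38524216] keyway rad 1.1195101735206316 cost 19.0996437632788 230.0
```

Request:
{"method": "jog_arm", "body": {
  "increments": [
    {"dx":0,"dy":0,"dz":-1,"ax":0,"ay":0,"az":0,"gripper":-1},
    {"dx":0,"dy":0,"dz":-1,"ax":0,"ay":0,"az":0,"gripper":-1},
    {"dx":0,"dy":0,"dz":-1,"ax":0,"ay":0,"az":0,"gripper":-1},
    {"dx":0,"dy":0,"dz":-1,"ax":0,"ay":0,"az":0,"gripper":-1}
  ]
}}

```text
time: 4.45
eef_pos: [0.4934, 0.3333, 0.135]
tcp_rot: [0.253, 0.967, -0.001, -0.001]
contact_force: [-0.5, -0.4, 0.2]
opening: 0.001
finger_force: 0.0
```

Request:
{"method": "jog_arm", "body": {
  "increments": [
    {"dx":0,"dy":0,"dz":-0.3,"ax":0,"ay":0,"az":0,"gripper":-1},
    {"dx":0,"dy":0,"dz":-0.45,"ax":0,"ay":0,"az":0,"gripper":-1},
    {"dx":0,"dy":0,"dz":-0.48,"ax":0,"ay":0,"az":0,"gripper":-1},
    {"dx":0,"dy":0,"dz":-0.5,"ax":0,"ay":0,"az":0,"gripper":-1},
    {"dx":0,"dy":0,"dz":-0.5,"ax":0,"ay":0,"az":0,"gripper":-1},
    {"dx":0,"dy":0,"dz":-0.5,"ax":0,"ay":0,"az":0,"gripper":-1}
  ]
}}

```text
time: 5.05
eef_pos: [0.4954, 0.3349, 0.0786]
tcp_rot: [0.253, 0.968, 0.001, 0.002]
contact_force: [-0.0, 0.0, -0.6]
opening: 0.0
finger_force: 0.0
```

Request:
{"method": "jog_arm", "body": {
  "increments": [
    {"dx":0,"dy":0,"dz":-0.03,"ax":0,"ay":0,"az":0,"gripper":-1},
    {"dx":0,"dy":0,"dz":-0.05,"ax":0,"ay":0,"az":0,"gripper":-1},
    {"dx":0,"dy":0,"dz":-0.05,"ax":0,"ay":0,"az":0,"gripper":-1}
  ]
}}

```text
time: 5.35
eef_pos: [0.4955, 0.335, 0.0716]
tcp_rot: [0.253, 0.968, 0.001, 0.002]
contact_force: [2.6, 1.5, 4.8]
opening: 0.003
finger_force: 2.2
```

Request:
{"method": "jog_arm", "body": {
  "increments": [
    {"dx":0,"dy":0,"dz":-0.015,"ax":0,"ay":0,"az":0,"gripper":-1},
    {"dx":0,"dy":0,"dz":-0.025,"ax":0,"ay":0,"az":0,"gripper":-1},
    {"dx":0,"dy":0,"dz":-0.025,"ax":0,"ay":0,"az":0,"gripper":-1}
  ]
}}

```text
time: 5.65
eef_pos: [0.4956, 0.3351, 0.0709]
tcp_rot: [0.252, 0.968, 0.001, 0.001]
contact_force: [-3.5, -2.3, 15.2]
opening: -0.0
finger_force: 7.8
```

Force rose to 15 N against the stop, so the button is fully down. Retract and travel to the shaft.

Request:
{"method": "jog_arm", "body": {
  "increments": [
    {"dx":0,"dy":0,"dz":0.2,"ax":0,"ay":0,"az":0,"gripper":-1},
    {"dx":0,"dy":0,"dz":1,"ax":0,"ay":0,"az":0,"gripper":-1},
    {"dx":0,"dy":0,"dz":1,"ax":0,"ay":0,"az":0,"gripper":-1},
    {"dx":0,"dy":0,"dz":1,"ax":0,"ay":0,"az":0,"gripper":-1},
    {"dx":0,"dy":0,"dz":1,"ax":0,"ay":0,"az":0,"gripper":-1}
  ]
}}

```text
time: 6.15
eef_pos: [0.494, 0.3344, 0.1882]
tcp_rot: [0.252, 0.968, 0.0, 0.0]
contact_force: [0.1, 0.2, -1.4]
opening: 0.001
finger_force: 0.0
```

Request:
{"method": "jog_arm", "body": {
  "increments": [
    {"dx":0,"dy":0,"dz":1,"ax":0,"ay":0,"az":-0.4,"gripper":-1},
    {"dx":0,"dy":0,"dz":1,"ax":0,"ay":0,"az":-0.4,"gripper":-1},
    {"dx":0,"dy":0,"dz":1,"ax":0,"ay":0,"az":-0.4,"gripper":-1},
    {"dx":0,"dy":0,"dz":1,"ax":0,"ay":0,"az":-0.4,"gripper":-1},
    {"dx":0,"dy":0,"dz":1,"ax":0,"ay":0,"az":-0.4,"gripper":-1}
  ]
}}

```text
time: 6.65
eef_pos: [0.4933, 0.334, 0.3053]
tcp_rot: [0.54, 0.842, -0.002, -0.001]
contact_force: [0.6, 0.3, -0.1]
opening: 0.003
finger_force: 0.0
```

Request:
{"method": "jog_arm", "body": {
  "increments": [
    {"dx":0.25,"dy":-1,"dz":0.2,"ax":0,"ay":0,"az":-0.4,"gripper":1},
    {"dx":0.25,"dy":-1,"dz":0.2,"ax":0,"ay":0,"az":-0.4,"gripper":1},
    {"dx":0.25,"dy":-1,"dz":0.2,"ax":0,"ay":0,"az":-0.4,"gripper":1},
    {"dx":0.25,"dy":-1,"dz":0.2,"ax":0,"ay":0,"az":-0.4,"gripper":1},
    {"dx":0.25,"dy":-1,"dz":0.2,"ax":0,"ay":0,"az":-0.4,"gripper":1}
  ]
}}

```text
time: 7.15
eef_pos: [0.5234, 0.2132, 0.3283]
tcp_rot: [0.773, 0.634, -0.002, -0.001]
contact_force: [0.3, 0.8, 0.4]
opening: 0.848
finger_force: 0.0
```

Request:
{"method": "jog_arm", "body": {
  "increments": [
    {"dx":0,"dy":-1,"dz":0,"ax":0,"ay":0,"az":-0.4,"gripper":1},
    {"dx":0,"dy":-1,"dz":0,"ax":0,"ay":0,"az":-0.4,"gripper":1},
    {"dx":0,"dy":-1,"dz":0,"ax":0,"ay":0,"az":-0.4,"gripper":1},
    {"dx":0,"dy":-1,"dz":0,"ax":0,"ay":0,"az":-0.4,"gripper":1},
    {"dx":0,"dy":-1,"dz":0,"ax":0,"ay":0,"az":-0.4,"gripper":1}
  ]
}}

```text
time: 7.65
eef_pos: [0.5233, 0.0942, 0.3291]
tcp_rot: [0.931, 0.365, -0.002, -0.001]
contact_force: [-0.9, -0.4, -0.1]
opening: 0.999
finger_force: 0.0
```

Request:
{"method": "jog_arm", "body": {
  "increments": [
    {"dx":0,"dy":-1,"dz":0,"ax":0,"ay":0,"az":-0.4,"gripper":1},
    {"dx":0,"dy":-1,"dz":0,"ax":0,"ay":0,"az":-0.4,"gripper":1},
    {"dx":0,"dy":-1,"dz":0,"ax":0,"ay":0,"az":-0.4,"gripper":1},
    {"dx":0,"dy":-1,"dz":0,"ax":0,"ay":0,"az":-0.4,"gripper":1},
    {"dx":0,"dy":-1,"dz":0,"ax":0,"ay":0,"az":-0.4,"gripper":1}
  ]
}}

```text
time: 8.15
eef_pos: [0.5237, -0.0254, 0.3299]
tcp_rot: [0.998, 0.06, -0.001, -0.001]
contact_force: [0.7, 0.3, -0.5]
opening: 1.002
finger_force: 0.0
```

```bash
cat >> h.py <<'E'
def st():
    s=get_state(); M=R.from_quat(s['tcp_rot']).as_matrix(); print('t',round(s['time'],2),'tcp',s['eef_pos'].round(4),'yaw',round(np.arctan2(M[1,0],M[0,0]),4),'toolz',M[:,2].round(4),'F',s['contact_force'].round(1),'tq',s['wrist_torque'].round(2),'op',round(s['opening'],3),'ff',s['finger_force'],'q',s['qpos'].round(2)); return s,M
E
python3 - <<'E'
from h import *
st(); c,T=cam('wrist'); P=cloud(c,T); f=c['frame']; np.savez('w4.npz',P=P,f=f,K=c['camera_matrix'],T=T); cv2.imwrite('pics/w4.png',f)
for z0,z1 in ((.108,.120),):
    m=near(P,f,(.524,-.047),.035,z0,z1); q=P[m]; print('grip',m.sum(),np.median(q,0),cv2.minAreaRect(q[:,:2].astype(np.float32)*1000))
m=near(P,f,(.524,-.047),.045,.064,.076); q=P[m]; a=np.hypot(*(q[:,:2]-[.524,-.0475]).T); print('collar far pts',q[a>.028].mean(0) if (a>.028).any() else '',(a>.028).sum())
m=near(P,f,(.606,-.058),.03,.088,.1); print('knob',circ(P[m]))
E
```

```text
t 8.15 tcp [ 0.5237 -0.0254  0.3299] yaw 0.1206 toolz [-2.6e-03  9.0e-04 -1.0e+00] F [ 0.7  0.3 -0.5] tq [-0.02 -0.01  0.02] op 1.002 ff 0.0 q [-0.24 -0.1   1.86  0.    1.39  1.21]
grip 645 [ 0.52537845 -0.04721011  0.11386798] ((524.14453125, -47.74195861816406), (40.365623474121094, 22.040817260742188), 7.277877330780029)
collar far pts [ 0.55437263 -0.04414735  0.06833863] 31
knob [ 0.6073 -0.0587  0.0139]
```

Request:
{"method": "jog_arm", "body": {
  "increments": [
    {"dx":0.0,"dy":-0.185,"dz":-1,"ax":0,"ay":0,"az":0,"gripper":1},
    {"dx":0.0,"dy":-0.185,"dz":-1,"ax":0,"ay":0,"az":0,"gripper":1},
    {"dx":0.0,"dy":-0.185,"dz":-1,"ax":0,"ay":0,"az":0,"gripper":1},
    {"dx":0.0,"dy":-0.185,"dz":-1,"ax":0,"ay":0,"az":0,"gripper":1}
  ]
}}

```text
time: 8.6
eef_pos: [0.5212, -0.0463, 0.2061]
tcp_rot: [0.998, 0.062, -0.005, -0.002]
contact_force: [-0.8, 0.4, 0.2]
opening: 1.0
finger_force: 0.0
```

```bash
python3 - <<'E'
from h import *
st(); c,T=cam('wrist'); P=cloud(c,T); f=c['frame']; np.savez('w5.npz',P=P,f=f,K=c['camera_matrix'],T=T); cv2.imwrite('pics/w5.png',f)
m=near(P,f,(.524,-.047),.035,.106,.12); q=P[m]; print('grip',m.sum(),np.median(q,0),cv2.minAreaRect(q[:,:2].astype(np.float32)*1000) if m.sum() else '')
E
```

```text
t 8.6 tcp [ 0.5212 -0.0463  0.2061] yaw 0.1232 toolz [-0.01    0.003  -0.9999] F [-0.8  0.4  0.2] tq [-0.02  0.03  0.04] op 1.0 ff 0.0 q [-0.28  0.    1.99  0.    1.16  1.16]
grip 1466 [ 0.52664948 -0.04768455  0.11392134] ((524.7384033203125, -48.122642517089844), (39.85378646850586, 21.556934356689453), 6.6983113288879395)
```

View pics/w5.png

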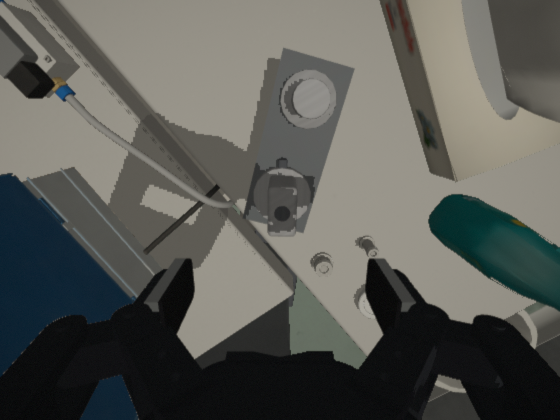

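The picture shows the flat-sided grip at (283,205), tab at (282,162) toward the knob at (308,95), and the open fingers straddling it. Descend and grip.

Request:
{"method": "jog_arm", "body": {
  "increments": [
    {"dx":0.01,"dy":-0.01,"dz":-0.4,"ax":0,"ay":0,"az":0,"gripper":1},
    {"dx":0.01,"dy":-0.01,"dz":-0.7,"ax":0,"ay":0,"az":0,"gripper":1},
    {"dx":0.01,"dy":-0.01,"dz":-0.85,"ax":0,"ay":0,"az":0,"gripper":1},
    {"dx":0.01,"dy":-0.01,"dz":-0.88,"ax":0,"ay":0,"az":0,"gripper":1},
    {"dx":0.01,"dy":-0.01,"dz":-0.88,"ax":0,"ay":0,"az":0,"gripper":1},
    {"dx":0.01,"dy":-0.01,"dz":-0.88,"ax":0,"ay":0,"az":0,"gripper":1}
  ]
}}

```text
time: 9.25
eef_pos: [0.5271, -0.0492, 0.1084]
tcp_rot: [0.998, 0.06, 0.002, 0.001]
contact_force: [-0.1, -0.7, 0.7]
opening: 1.003
finger_force: 0.0
```

```bash
python3 -c "
from h import *
st()"
```

```text
t 9.25 tcp [ 0.5271 -0.0492  0.1084] yaw 0.1191 toolz [ 0.0046 -0.0013 -1.    ] F [-0.1 -0.7  0.7] tq [-0.06  0.02 -0.02] op 1.003 ff 0.0 q [-0.28  0.14  2.04  0.    0.95  1.17]
```

Request:
{"method": "jog_arm", "body": {
  "increments": [
    {"dx":0,"dy":0,"dz":-0.02,"ax":0,"ay":0,"az":0,"gripper":1},
    {"dx":0,"dy":0,"dz":-0.02,"ax":0,"ay":0,"az":0,"gripper":1}
  ]
}}

```text
time: 9.45
eef_pos: [0.5259, -0.0492, 0.1045]
tcp_rot: [0.998, 0.059, 0.001, 0.0]
contact_force: [-1.7, -0.2, -0.4]
opening: 1.003
finger_force: 0.0
```

```bash
python3 -c "
from h import *
st()"
```

```text
t 9.45 tcp [ 0.5259 -0.0492  0.1045] yaw 0.118 toolz [ 2.e-03 -6.e-04 -1.e+00] F [-1.7 -0.2 -0.4] tq [-0.07  0.04 -0.02] op 1.003 ff 0.0 q [-0.29  0.15  2.05  0.    0.95  1.17]
```

Request:
{"method": "jog_arm", "body": {
  "force": 60,
  "increments": [
    {"dx":-0.01,"dy":0.01,"dz":-0.01,"ax":0,"ay":0,"az":0,"gripper":0.2},
    {"dx":-0.01,"dy":0.01,"dz":-0.01,"ax":0,"ay":0,"az":0,"gripper":-0.2},
    {"dx":-0.01,"dy":0.01,"dz":-0.01,"ax":0,"ay":0,"az":0,"gripper":-0.6},
    {"dx":-0.01,"dy":0.01,"dz":-0.01,"ax":0,"ay":0,"az":0,"gripper":-1},
    {"dx":-0.01,"dy":0.01,"dz":-0.01,"ax":0,"ay":0,"az":0,"gripper":-1},
    {"dx":-0.01,"dy":0.01,"dz":-0.01,"ax":0,"ay":0,"az":0,"gripper":-1},
    {"dx":-0.01,"dy":0.01,"dz":-0.01,"ax":0,"ay":0,"az":0,"gripper":-1},
    {"dx":-0.01,"dy":0.01,"dz":-0.01,"ax":0,"ay":0,"az":0,"gripper":-1}
  ]
}}

```text
time: 10.25
eef_pos: [0.5241, -0.0479, 0.1022]
tcp_rot: [0.998, 0.059, 0.0, 0.0]
contact_force: [-0.1, 0.2, 0.2]
opening: 0.251
finger_force: 59.0
```

```bash
python3 -c "
from h import *
st()"
```

```text
t 10.25 tcp [ 0.5241 -0.0479  0.1022] yaw 0.1177 toolz [ 2.e-04 -2.e-04 -1.e+00] F [-0.1  0.2  0.2] tq [-0.09  0.02  0.02] op 0.251 ff 59.04543399810791 q [-0.28  0.15  2.05 -0.    0.94  1.17]
```

Request:
{"method": "jog_arm", "body": {
  "increments": [
    {"dx":0,"dy":0,"dz":0.2,"ax":0,"ay":0,"az":0,"gripper":-1},
    {"dx":0,"dy":0,"dz":0.5,"ax":0,"ay":0,"az":0,"gripper":-1},
    {"dx":0,"dy":0,"dz":0.8,"ax":0,"ay":0,"az":0,"gripper":-1},
    {"dx":0,"dy":0,"dz":1,"ax":0,"ay":0,"az":0,"gripper":-1},
    {"dx":0,"dy":0,"dz":1,"ax":0,"ay":0,"az":0,"gripper":-1}
  ]
}}

```text
time: 10.75
eef_pos: [0.526, -0.0484, 0.226]
tcp_rot: [0.998, 0.059, 0.004, 0.001]
contact_force: [-0.7, 0.1, -1.5]
opening: 0.254
finger_force: 59.1
```

Request:
{"method": "jog_arm", "body": {
  "increments": [
    {"dx":0,"dy":0,"dz":0.5,"ax":0,"ay":0,"az":0,"gripper":-1},
    {"dx":0,"dy":0,"dz":0.9,"ax":0,"ay":0,"az":0,"gripper":-1},
    {"dx":0,"dy":0,"dz":1,"ax":0,"ay":0,"az":0,"gripper":-1},
    {"dx":0,"dy":0,"dz":1,"ax":0,"ay":0,"az":0,"gripper":-1}
  ]
}}

```text
time: 11.15
eef_pos: [0.525, -0.0481, 0.3443]
tcp_rot: [0.998, 0.059, 0.002, 0.001]
contact_force: [0.8, 0.0, -2.3]
opening: 0.256
finger_force: 59.4
```

Request:
{"method": "jog_arm", "body": {
  "increments": [
    {"dx":0,"dy":0.2,"dz":0.2,"ax":0,"ay":0,"az":0.08,"gripper":-1},
    {"dx":0,"dy":0.5,"dz":0.2,"ax":0,"ay":0,"az":0.16,"gripper":-1},
    {"dx":0,"dy":0.8,"dz":0.2,"ax":0,"ay":0,"az":0.2,"gripper":-1},
    {"dx":0,"dy":1,"dz":0.2,"ax":0,"ay":0,"az":0.2,"gripper":-1}
  ]
}}

```text
time: 11.55
eef_pos: [0.5227, 0.074, 0.3613]
tcp_rot: [0.977, 0.215, -0.003, -0.001]
contact_force: [-0.1, -0.6, -2.1]
opening: 0.251
finger_force: 59.5
```

Request:
{"method": "jog_arm", "body": {
  "increments": [
    {"dx":0,"dy":0.4,"dz":0,"ax":0,"ay":0,"az":0.08,"gripper":-1},
    {"dx":0,"dy":0.7,"dz":0,"ax":0,"ay":0,"az":0.16,"gripper":-1},
    {"dx":0,"dy":1,"dz":0,"ax":0,"ay":0,"az":0.2,"gripper":-1},
    {"dx":0,"dy":1,"dz":0,"ax":0,"ay":0,"az":0.2,"gripper":-1}
  ]
}}

```text
time: 11.95
eef_pos: [0.5223, 0.1955, 0.3608]
tcp_rot: [0.93, 0.367, -0.004, -0.002]
contact_force: [0.1, -0.7, -2.5]
opening: 0.252
finger_force: 59.6
```

Request:
{"method": "jog_arm", "body": {
  "increments": [
    {"dx":0.1,"dy":0.4,"dz":0,"ax":0,"ay":0,"az":0.08,"gripper":-1},
    {"dx":0.1,"dy":0.7,"dz":0,"ax":0,"ay":0,"az":0.16,"gripper":-1},
    {"dx":0.1,"dy":1,"dz":0,"ax":0,"ay":0,"az":0.235,"gripper":-1},
    {"dx":0.1,"dy":1,"dz":0,"ax":0,"ay":0,"az":0.235,"gripper":-1}
  ]
}}

```text
time: 12.35
eef_pos: [0.5348, 0.3147, 0.3612]
tcp_rot: [0.847, 0.531, -0.003, -0.001]
contact_force: [0.5, -0.5, -2.2]
opening: 0.251
finger_force: 59.6
```

Request:
{"method": "jog_arm", "body": {
  "increments": [
    {"dx":0,"dy":0.3,"dz":0,"ax":0,"ay":0,"az":0,"gripper":-1},
    {"dx":0,"dy":0.6,"dz":0,"ax":0,"ay":0,"az":0,"gripper":-1},
    {"dx":0,"dy":0.61,"dz":0,"ax":0,"ay":0,"az":0,"gripper":-1},
    {"dx":0,"dy":0.61,"dz":-0.3,"ax":0,"ay":0,"az":0,"gripper":-1},
    {"dx":0,"dy":0.61,"dz":-0.3,"ax":0,"ay":0,"az":0,"gripper":-1}
  ]
}}

```text
time: 12.85
eef_pos: [0.5339, 0.3828, 0.3215]
tcp_rot: [0.849, 0.528, -0.007, -0.0]
contact_force: [-0.4, -0.5, -3.6]
opening: 0.255
finger_force: 59.5
```

```bash
python3 - <<'E'
from h import *
s,M=st(); c,T=cam('wrist'); P=cloud(c,T); f=c['frame']; np.savez('w6.npz',P=P,f=f,K=c['camera_matrix'],T=T); cv2.imwrite('pics/w6.png',f)
hub(P,np.array(c['camera_matrix']),T)
p=s['eef_pos']; m=near(P,f,p,.045,p[2]-.05,p[2]-.025); q=P[m]-p; np.savez('q.npz',q=q@M)
h=(q@M); print('collar pts in tool',m.sum(), h.min(0),h.max(0),np.median(h,0))
E
```

```text
t 12.85 tcp [0.5339 0.3828 0.3215] yaw 1.1136 toolz [-0.0126 -0.0074 -0.9999] F [-0.4 -0.5 -3.6] tq [-0.06  0.02 -0.01] op 0.255 ff 59.49787080287933 q [ 0.47  0.21  1.55 -0.    1.4   0.93]
face [0.5378 0.3853 0.0293] 0.08992095079651669 bore [0.53822247 0.38569963] keyway rad 1.1342441289690757 cost 20.481933338194054 321.0
collar pts in tool 2272 [-0.00116222 -0.0252927   0.02475332] [0.03330912 0.02583349 0.04301377] [1.86464694e-02 8.07647658e-06 3.25230962e-02]
```

View pics/w6.png

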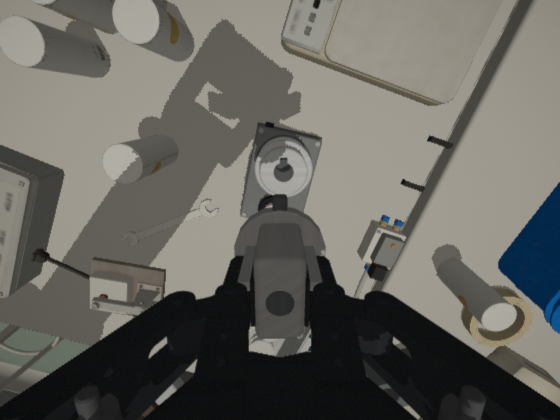

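Hub bore at (283,168) with the keyway pointing up at (285,158); the collar tab at (280,202) points the same way. Descend to just above the hub and settle.

Request:
{"method": "jog_arm", "body": {
  "increments": [
    {"dx":0,"dy":0,"dz":-0.4,"ax":0,"ay":0,"az":0,"gripper":-1},
    {"dx":0,"dy":0,"dz":-0.7,"ax":0,"ay":0,"az":0,"gripper":-1},
    {"dx":0,"dy":0,"dz":-0.9,"ax":0,"ay":0,"az":0,"gripper":-1},
    {"dx":0,"dy":0,"dz":-1,"ax":0,"ay":0,"az":0,"gripper":-1},
    {"dx":0,"dy":0,"dz":-1,"ax":0,"ay":0,"az":0,"gripper":-1},
    {"dx":0,"dy":0,"dz":-1,"ax":0,"ay":0,"az":0,"gripper":-1},
    {"dx":0,"dy":0,"dz":-1,"ax":0,"ay":0,"az":0,"gripper":-1},
    {"dx":0,"dy":0,"dz":-1,"ax":0,"ay":0,"az":0,"gripper":-1}
  ]
}}

```text
time: 13.7
eef_pos: [0.5369, 0.3858, 0.2124]
tcp_rot: [0.849, 0.529, 0.002, 0.0]
contact_force: [0.1, 0.8, -1.8]
opening: 0.25
finger_force: 59.7
```

```bash
python3 - <<'E'
from h import *
s,M=st(); c,T=cam('wrist'); P=cloud(c,T); f=c['frame']; np.savez('w7.npz',P=P,f=f,K=c['camera_matrix'],T=T); cv2.imwrite('pics/w7.png',f); st()
m=near(P,f,(.5378,.3854),.045,.084,.097); print('hubface vis',m.sum(),circ(P[m]))
p=s['eef_pos']; m=near(P,f,p,.045,p[2]-.038,p[2]-.026); h=(P[m]-p)@M; print(h.min(0),h.max(0)); e=h[h[:,0]>.0275]; print('tab y',e[:,1].mean(),e[:,0].max(),len(e))
m2=np.hypot(h[:,0],h[:,1])<.0275; e=h[m2]; x,y,r=circ(e); print('collar',x,y,r)
E
```

```text
t 13.7 tcp [0.5369 0.3858 0.2124] yaw 1.1152 toolz [ 0.0032  0.0016 -1.    ] F [ 0.1  0.8 -1.8] tq [ 0.01 -0.02 -0.01] op 0.25 ff 59.7086226940155 q [ 0.47  0.29  1.65 -0.    1.19  0.93]
t 13.75 tcp [0.5367 0.3857 0.212 ] yaw 1.1152 toolz [ 0.0026  0.0013 -1.    ] F [ 0.4 -0.7 -1.4] tq [-0.04  0.    0.04] op 0.249 ff 59.70834195613861 q [ 0.47  0.29  1.65 -0.    1.19  0.93]
hubface vis 1777 [0.5381 0.3852 0.0292]
[-0.00094236 -0.02538654  0.02605575] [0.03330981 0.02587134 0.03806916]
tab y 0.0002134487580543075 0.03330980733579207 168
collar 0.0019 0.0002 0.0258
```

Request:
{"method": "jog_arm", "body": {
  "increments": [
    {"dx":0.01,"dy":-0.006,"dz":-0.1,"ax":0,"ay":0,"az":0.006,"gripper":-1},
    {"dx":0.01,"dy":-0.006,"dz":-0.18,"ax":0,"ay":0,"az":0.006,"gripper":-1},
    {"dx":0.01,"dy":-0.006,"dz":-0.22,"ax":0,"ay":0,"az":0.006,"gripper":-1},
    {"dx":0.01,"dy":-0.006,"dz":-0.22,"ax":0,"ay":0,"az":0.006,"gripper":-1},
    {"dx":0.01,"dy":-0.006,"dz":-0.22,"ax":0,"ay":0,"az":0.006,"gripper":-1},
    {"dx":0.01,"dy":-0.006,"dz":-0.22,"ax":0,"ay":0,"az":0.006,"gripper":-1},
    {"dx":0.01,"dy":-0.006,"dz":-0.22,"ax":0,"ay":0,"az":0.006,"gripper":-1}
  ]
}}

```text
time: 14.45
eef_pos: [0.5375, 0.3848, 0.1843]
tcp_rot: [0.846, 0.533, 0.001, 0.0]
contact_force: [-0.1, 0.5, -1.7]
opening: 0.251
finger_force: 59.7
```

```bash
python3 -c "
from h import *
st()"
```

```text
t 14.45 tcp [0.5375 0.3848 0.1843] yaw 1.1246 toolz [ 9.e-04  5.e-04 -1.e+00] F [-0.1  0.5 -1.7] tq [-0.01  0.01  0.06] op 0.251 ff 59.70728874206543 q [0.47 0.32 1.67 0.   1.15 0.91]
```

Request:
{"method": "jog_arm", "body": {
  "increments": [
    {"dx":0.003,"dy":0.002,"dz":-0.02,"ax":0,"ay":0,"az":0,"gripper":-1},
    {"dx":0.003,"dy":0.002,"dz":-0.04,"ax":0,"ay":0,"az":0,"gripper":-1},
    {"dx":0.003,"dy":0.002,"dz":-0.06,"ax":0,"ay":0,"az":0,"gripper":-1},
    {"dx":0.003,"dy":0.002,"dz":-0.08,"ax":0,"ay":0,"az":0,"gripper":-1},
    {"dx":0.003,"dy":0.002,"dz":-0.08,"ax":0,"ay":0,"az":0,"gripper":-1}
  ]
}}

```text
time: 14.95
eef_pos: [0.5372, 0.3847, 0.1734]
tcp_rot: [0.846, 0.533, -0.001, -0.0]
contact_force: [0.0, -0.1, -1.0]
opening: 0.25
finger_force: 59.7
```

```bash
python3 -c "
from h import *
st()"
```

```text
t 14.95 tcp [0.5372 0.3847 0.1734] yaw 1.1246 toolz [-1.1e-03 -5.0e-04 -1.0e+00] F [ 0.  -0.1 -1. ] tq [-0.02  0.01  0.01] op 0.25 ff 59.707417488098145 q [ 0.47  0.33  1.68 -0.    1.13  0.91]
```

The tip is about 8 mm in the bore with no side load. On to the key engagement.

Request:
{"method": "jog_arm", "body": {
  "increments": [
    {"dx":0.003,"dy":0.003,"dz":-0.02,"ax":0,"ay":0,"az":0,"gripper":-1},
    {"dx":0.003,"dy":0.003,"dz":-0.04,"ax":0,"ay":0,"az":0,"gripper":-1},
    {"dx":0.003,"dy":0.003,"dz":-0.06,"ax":0,"ay":0,"az":0,"gripper":-1},
    {"dx":0.003,"dy":0.003,"dz":-0.08,"ax":0,"ay":0,"az":0,"gripper":-1},
    {"dx":0.003,"dy":0.003,"dz":-0.08,"ax":0,"ay":0,"az":0,"gripper":-1}
  ]
}}

```text
time: 15.45
eef_pos: [0.5376, 0.3851, 0.1639]
tcp_rot: [0.846, 0.533, -0.001, -0.0]
contact_force: [0.3, 0.3, -2.8]
opening: 0.249
finger_force: 59.7
```

```bash
python3 -c "
from h import *
st()"
```

```text
t 15.45 tcp [0.5376 0.3851 0.1639] yaw 1.1246 toolz [-9.e-04 -4.e-04 -1.e+00] F [ 0.3  0.3 -2.8] tq [0.01 0.01 0.05] op 0.249 ff 59.706825613975525 q [0.47 0.34 1.68 0.   1.12 0.91]
```

Request:
{"method": "jog_arm", "body": {
  "increments": [
    {"dx":0,"dy":0,"dz":-0.04,"ax":0,"ay":0,"az":0,"gripper":-1},
    {"dx":0,"dy":0,"dz":-0.08,"ax":0,"ay":0,"az":0,"gripper":-1},
    {"dx":0,"dy":0,"dz":-0.12,"ax":0,"ay":0,"az":0,"gripper":-1},
    {"dx":0,"dy":0,"dz":-0.15,"ax":0,"ay":0,"az":0,"gripper":-1},
    {"dx":0,"dy":0,"dz":-0.17,"ax":0,"ay":0,"az":0,"gripper":-1},
    {"dx":0,"dy":0,"dz":-0.17,"ax":0,"ay":0,"az":0,"gripper":-1}
  ]
}}

```text
time: 16.05
eef_pos: [0.5376, 0.3851, 0.1435]
tcp_rot: [0.846, 0.533, -0.001, -0.0]
contact_force: [0.4, 0.1, -1.3]
opening: 0.246
finger_force: 59.7
```

```bash
python3 -c "
from h import *
st()"
```

```text
t 16.05 tcp [0.5376 0.3851 0.1435] yaw 1.1246 toolz [-1.e-03 -5.e-04 -1.e+00] F [ 0.4  0.1 -1.3] tq [-0.07 -0.   -0.02] op 0.246 ff 59.709171652793884 q [0.47 0.36 1.69 0.   1.08 0.91]
```

Deep in the keyway with no resistance. Raise the grip to 90 N and push against the ejector.

Request:
{"method": "jog_arm", "body": {
  "force": 90,
  "increments": [
    {"dx":0,"dy":0,"dz":-0.02,"ax":0,"ay":0,"az":0,"gripper":-1},
    {"dx":0,"dy":0,"dz":-0.04,"ax":0,"ay":0,"az":0,"gripper":-1},
    {"dx":0,"dy":0,"dz":-0.06,"ax":0,"ay":0,"az":0,"gripper":-1},
    {"dx":0,"dy":0,"dz":-0.08,"ax":0,"ay":0,"az":0,"gripper":-1},
    {"dx":0,"dy":0,"dz":-0.09,"ax":0,"ay":0,"az":0,"gripper":-1},
    {"dx":0,"dy":0,"dz":-0.09,"ax":0,"ay":0,"az":0,"gripper":-1}
  ]
}}

```text
time: 16.65
eef_pos: [0.5383, 0.3855, 0.1345]
tcp_rot: [0.846, 0.533, 0.001, 0.0]
contact_force: [-1.7, -1.1, 4.9]
opening: 0.246
finger_force: 91.3
```

```bash
python3 -c "
from h import *
st()"
```

```text
t 16.65 tcp [0.5383 0.3855 0.1345] yaw 1.1246 toolz [ 1.e-03  6.e-04 -1.e+00] F [-1.7 -1.1  4.9] tq [-0.21  0.44 -0.01] op 0.246 ff 91.26273036003113 q [0.47 0.38 1.7  0.   1.07 0.91]
```

Request:
{"method": "jog_arm", "body": {
  "increments": [
    {"dx":0,"dy":0,"dz":-0.012,"ax":0,"ay":0,"az":0,"gripper":-1},
    {"dx":0,"dy":0,"dz":-0.025,"ax":0,"ay":0,"az":0,"gripper":-1},
    {"dx":0,"dy":0,"dz":-0.025,"ax":0,"ay":0,"az":0,"gripper":-1},
    {"dx":0,"dy":0,"dz":-0.025,"ax":0,"ay":0,"az":0,"gripper":-1}
  ]
}}

```text
time: 17.05
eef_pos: [0.5384, 0.3855, 0.1323]
tcp_rot: [0.846, 0.533, 0.001, 0.0]
contact_force: [-2.8, -1.6, 7.7]
opening: 0.247
finger_force: 91.5
```

```bash
python3 -c "
from h import *
st()"
```

```text
t 17.05 tcp [0.5384 0.3855 0.1323] yaw 1.1247 toolz [ 1.1e-03  5.0e-04 -1.0e+00] F [-2.8 -1.6  7.7] tq [-0.33  0.61  0.01] op 0.247 ff 91.52498960494995 q [ 0.47  0.38  1.7  -0.    1.06  0.91]
```

Request:
{"method": "jog_arm", "body": {
  "increments": [
    {"dx":0,"dy":0,"dz":-0.01,"ax":0,"ay":0,"az":0,"gripper":-1},
    {"dx":0,"dy":0,"dz":-0.02,"ax":0,"ay":0,"az":0,"gripper":-1},
    {"dx":0,"dy":0,"dz":-0.02,"ax":0,"ay":0,"az":0,"gripper":-1},
    {"dx":0,"dy":0,"dz":-0.02,"ax":0,"ay":0,"az":0,"gripper":-1}
  ]
}}

```text
time: 17.45
eef_pos: [0.5384, 0.3856, 0.1323]
tcp_rot: [0.846, 0.533, 0.0, 0.0]
contact_force: [-6.7, -4.1, 15.4]
opening: 0.245
finger_force: 92.9
```

```bash
python3 -c "
from h import *
st()"
```

```text
t 17.45 tcp [0.5384 0.3856 0.1323] yaw 1.1249 toolz [ 8.e-04  1.e-04 -1.e+00] F [-6.7 -4.1 15.4] tq [-0.68  1.29 -0.05] op 0.245 ff 92.89177536964417 q [ 0.47  0.38  1.7  -0.    1.06  0.91]
```

It stalled at z=0.1323 (expected home 0.132) as the force rose above the spring, so the collar is on the hub. One visual check.

```bash
python3 - <<'E'
from h import *
c,T=cam('wrist'); P=cloud(c,T); f=c['frame']; s,M=st(); p=s['eef_pos']
m=near(P,f,p,.03,.092,.108); h=(P[m]-p)@M; print('collar top z',np.median(P[m][:,2]),m.sum(),circ(P[m]))
c2,T2=cam('top'); P2=cloud(c2,T2); s2,Ts=cam('scene'); Ps=cloud(s2,Ts)
g=s2['frame'].mean(-1); b=near(Ps,0,(.4947,.3329),.02,.04,.07)&(g>140); print('button z',np.median(Ps[b][:,2]) if b.any() else None,b.sum())
o=np.load('scene.npz'); b=near(o['P'],0,(.4947,.3329),.02,.04,.07)&(o['f'].mean(-1)>140); print('before',np.median(o['P'][b][:,2]),b.sum())
cv2.imwrite('pics/end.png',np.hstack([f[:,100:460],cv2.resize(s2['frame'][220:360,120:260],(420,420))]))
E
```

```text
t 17.5 tcp [0.5384 0.3856 0.1323] yaw 1.1249 toolz [ 8.e-04  2.e-04 -1.e+00] F [-6.6 -4.9 15.3] tq [-0.67  1.27  0.05] op 0.246 ff 92.89051294326782 q [ 0.47  0.38  1.7  -0.    1.06  0.91]
collar top z 0.09979619853514743 2147 [0.5402 0.3893 0.026 ]
button z 0.05155789266927291 70
before 0.05153866419441494 66
```

View pics/end.png

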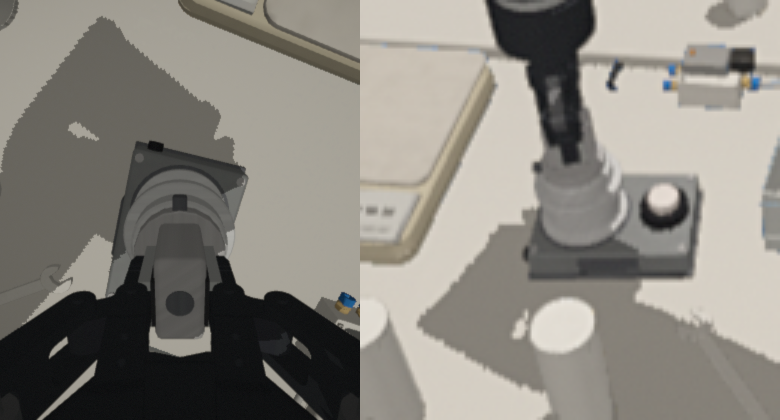

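The collar sits on the hub at (180,215) with its top at 99.8 mm (100 expected) and the tab over the keyway at (180,203). In the right half the button at (663,198) is released, at 51.6 mm as before, and the tube stands. Handing in.

```bash
python3 -c "
from h import *
print(job.sign_off())"
```

```text
the job is handed in; nothing more can be done
None
```

The job is handed in: I pressed the stop button down and it sprang back, then seated the keyed shaft in the hub with its collar flush, and the arm is still gripping it and pressing it home; no verdict came back from the sign-off.

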